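# Sweep the coffee capsules into the rack's pocket and fold its flap down

## Task

Sweep the three loose coffee capsules standing on the desk over its left edge into the flap pocket of the over-door rack hanging there, pushing them with the fingers without picking them up. Then fold the pocket's flap fully down over them. Leave the jar, pot, tin, mug, spoon and the cups in the rack where they are.

Things in the scene. Friction and masses are not known exactly. Their poses are not given: they have to be found in the camera images.
- capsule_1: Loose aluminium coffee capsule (11 to 17 g) standing on the desk with its foil rim down: rim 37 mm across and 2 mm thick at the bottom, body tapering from 30 mm across just above the rim to 25 mm near the top, 28.5 mm tall. Origin at the centre of the rim's underside, z up.
- capsule_1_mid (a point): Point on the capsule's axis, 14 mm above its rim's underside: the middle of the capsule.
- capsule_2: Loose aluminium coffee capsule (11 to 17 g) standing on the desk with its foil rim down: rim 37 mm across and 2 mm thick at the bottom, body tapering from 30 mm across just above the rim to 25 mm near the top, 28.5 mm tall. Origin at the centre of the rim's underside, z up.
- capsule_2_mid (a point): Point on the capsule's axis, 14 mm above its rim's underside: the middle of the capsule.
- capsule_3: Loose aluminium coffee capsule (11 to 17 g) standing on the desk with its foil rim down: rim 37 mm across and 2 mm thick at the bottom, body tapering from 30 mm across just above the rim to 25 mm near the top, 28.5 mm tall. Origin at the centre of the rim's underside, z up.
- capsule_3_mid (a point): Point on the capsule's axis, 14 mm above its rim's underside: the middle of the capsule.
- rack: White slotted plastic over-door rack, fixed, hung on the low door leaf along the desk's left side; axes parallel to the world's. Origin: on the desk's straight rimless left edge, at desk-top height, mid-width of the flap pocket (desk at lower y, no desk beyond). Flap pocket inside: x -96 to 96 mm, y 7 to 103 mm, floor 88 mm down. Narrow open pocket with the cups: x -200 to -100 mm.
- mouth_edge (a point): The rack's origin: point on the desk's edge at the middle of the flap pocket's width. The pocket's front rim starts 3 mm beyond the edge and lies 4 mm below the desk top.
- mouth (a point): Centre of the flap pocket's open mouth, 54 mm beyond the desk edge and 4 mm below the desk top. Behind the pocket the rack's back panel rises 30 mm above the desk top and its hooks over the door leaf 40 mm, between 103 and 152 mm beyond the desk edge.
- flap_part (a joint): The flap: slotted white plastic plate, 194 mm along x, 96 mm from hinge to free edge, 4 mm thick. Joint in rad: 0 = level, covering the flap pocket (a stop); 1.57 = upright; stop at 1.75. Starts raised (1.25 to 1.5), stays where left (stiff hinge, about 0.5 N at the free edge, no latch). Its outer face looks to +y when upright, up when closed.
- flap_hinge (a point): Middle of the flap's hinge line, which is parallel to x: 99 mm beyond the desk edge and 4 mm above the desk top.
- flap_edge (a point): Middle of the flap's free edge (in mid-thickness); when closed, 3 mm beyond the desk edge and 4 mm above the desk top.
- coffee_jar: Closed glass coffee jar with a black lid, 78 mm across and 132 mm tall, on the desk; origin at the centre of its underside. Leave it alone.
- ceramic_pot: Small lidded white ceramic pot with a knob, 70 mm across and 64 mm tall, on the desk among the capsules' lanes; origin at the centre of its underside. Leave it alone.
- cup_stack: Stack of two green plastic cups, one inside the other, 72 mm across and 104 mm tall, standing in the narrow open pocket of the rack beside the flap pocket (its rims stand 16 mm above the desk top); origin at the centre of its underside. Leave it alone.
- spoon: Aluminium spoon lying on the desk along its own x axis, bowl (40 mm wide) towards +x, 150 mm long, 12 mm high; origin at mid-length on the desk. Leave it alone.
- mug: White mug with a handle towards its own +y, 80 mm across and 90 mm tall, on the desk; origin at the centre of its underside. Leave it alone.
- sugar_tin: Low round steel tin with a lid, 68 mm across and 52 mm tall, on the desk; origin at the centre of its underside. Leave it alone.
Mind the look-alikes: they are no part of the job. Leave any blue or turquoise look-alike of the capsule_1 alone.

How it is judged (in metres and radians):
On the way, in this order (a step that is already met when the one before it is completed fails the run):
1. all three capsules are in the flap pocket while the flap still stands open (above 0.6 rad) (x of capsule_1_mid in the frame of rack between -0.1 and 0.1 m and y of capsule_1_mid in the frame of rack between 0.003 and 0.106 m and height (world z) of capsule_1_mid between -0.095 and -0.02 m and x of capsule_2_mid in the frame of rack between -0.1 and 0.1 m and y of capsule_2_mid in the frame of rack between 0.003 and 0.106 m and height (world z) of capsule_2_mid between -0.095 and -0.02 m and x of capsule_3_mid in the frame of rack between -0.1 and 0.1 m and y of capsule_3_mid in the frame of rack between 0.003 and 0.106 m and height (world z) of capsule_3_mid between -0.095 and -0.02 m and value of joint flap_part above 0.6 rad), for 0.2 s.
2. the flap is fully down (below 0.06 rad) (value of joint flap_part below 0.06 rad), for 0.2 s.
At the end, for the whole second after the job is handed in: All three capsules lie at rest inside the flap pocket (their middles within its width and depth and 20 mm or more below the desk top) and the flap is down over them, within 0.06 rad of level (x of capsule_1_mid in the frame of rack between -0.1 and 0.1 m and y of capsule_1_mid in the frame of rack between 0.003 and 0.106 m and height (world z) of capsule_1_mid between -0.095 and -0.02 m and x of capsule_2_mid in the frame of rack between -0.1 and 0.1 m and y of capsule_2_mid in the frame of rack between 0.003 and 0.106 m and height (world z) of capsule_2_mid between -0.095 and -0.02 m and x of capsule_3_mid in the frame of rack between -0.1 and 0.1 m and y of capsule_3_mid in the frame of rack between 0.003 and 0.106 m and height (world z) of capsule_3_mid between -0.095 and -0.02 m and value of joint flap_part below 0.06 rad and linear speed of each of capsule_1, capsule_2, capsule_3 below 0.03 m/s); the robot touches nothing.
It fails at once if a capsule was picked up (its middle more than 45 mm above the desk top) (height (world z) of any of capsule_1_mid, capsule_2_mid, capsule_3_mid above 0.045 m).
It fails at once if the jar, pot, tin, mug, spoon or cup stack was moved by more than 20 mm (distance of any of coffee_jar, ceramic_pot, cup_stack, spoon, mug, sugar_tin from where it was at the start of the episode above 0.02 m).
It fails at once if the jar, pot, tin, mug or cup stack was tipped by more than 0.5 rad (angle between any of coffee_jar, ceramic_pot, cup_stack, mug, sugar_tin's own z axis and vertical above 0.5 rad).
It also fails if it takes over 64 s, if anything falls off the work surface, if the arm or the gripper's body presses on something with over 40 N, if the wrist force passes 120 N, or if a joint passes its speed limit or range.

## Robot

A 7-joint arm with a two-finger parallel gripper is mounted at the origin on the work surface. World frame = base frame: x ahead of the robot, y to its left, z up, the work surface at z = 0. Lengths are in m, angles in degrees, forces in N, time in s.
With the tool pointing down it reaches from about 0.375 to 0.925 m from the base axis. Payload 3.1 kg.
Tool frame: the origin (TCP) lies midway between the tips of the shut fingers; the grasp point (between the pads) lies 19 mm behind it; z points along the fingers, y is the direction in which the jaws open and shut (so a half turn about z gives the same grasp; the last joint's range is limited). The gripper opens to 85 mm and grips with 20 to 120 N. Pads are 22 mm wide; open, the fingers measure 114 mm over their backs; the gripper's body (76 mm by 85 mm) begins 54 mm behind the grasp point. The pads swing forward as they close: fully open they stand 13 mm farther back than shut.
Start: joints at [70.543, 21.939, 2.515, 91.553, -1.026, 66.532, -2.859], TCP at [0.156, -0.631, 0.231] pointing down, gripper open.
Joint ranges: [-149.38, 149.38], [-23.57, 123.04], [-84.95, 90], [0, 143.3], [-89.99, 269.99], [3.08, 112.72], [-163.45, 163.45]. Speed limits (degrees/s): [159.86, 159.86, 180, 180, 180, 180, 180].

## Interface

Orientations are given as a 3x3 rotation matrix whose columns are the frame's x, y, z axes.
In Python, from cell import observe, imaging, job gives the robot as it stands.
- The arm moves only by the shell command python3 -m creep 'ROWS' [OPENING] [FORCE]. ROWS is text: rows parted by semicolons, each of 4 numbers parted by spaces: the shift along the tool's x, y, z in m, then the turn about the tool's z in rad. A call has 1 to 20 rows; each row shifts and turns the commanded pose from where the row before left it, along the tool's axes as they then stand; what a row does not reach is not made up. A row lasts 1/10 s, in which the tool goes at most 50 mm and 8.59 degrees, less where a joint would pass 70% of its speed; a pose out of reach is approached as far as the arm can. A call with a gripper value outside its range is refused whole. OPENING is the closure in counts, from 0 (fully open) to 255 (shut), set as the call begins (- or left out, the last holds). The fingers move at their own pace and stop on an object; FORCE is the grip in N (left out, the last holds). Time passes only in rows, so rows that do not move let the fingers close. It gives the time, the measured TCP pose, the force and the opening at its end, in the units of the state.
- observe(): the state, without advancing time (a new reading comes with each control period).
- imaging.snapshot(name): name is "scene" or "top" or "wrist"; returns the picture (400x640x3 uint8, red, green, blue); there is no depth.
- imaging.camera_model(name): a dict with "K" (3x3 intrinsics, pixels), "world_from_camera" (4x4, takes a point from camera to world coordinates). Camera axes: x right, y up, looking along -z (the intrinsics and any distortion apply to the point x, -y, -z); pixel columns grow to the right and rows downward; lengths in m; the calibration is good to about 2 mm. A picture is of the moment at which its call begins: read the wrist's pose just before it. camera_model takes no time and is no camera call; for the wrist camera it gives the pose at the moment of the call.
- job.finish_job(): hands the job in, once; it reports no verdict.
The state is a dict: "time": time; "joint_positions": joint angles; "dq": joint speeds; "joint_torque": joint torques, N m; "tool_pos": TCP position; "orientation": TCP orientation; "ft_force": force on the tool from outside, world axes, zero at the start; "ft_torque": the same for the moment, N m; "gripper_width": finger opening in m.
Only numpy, scipy, OpenCV 4.12 (cv2) and the standard library are available. Lean on these libraries where they do the work, as an engineer would, in place of code of your own. Each camera call takes 0.05 s, during which the arm holds its last target.

## Working session

There is one attempt and no reset: what is moved stays moved. The work goes in short steps, Python scripts to look and compute and a shell command to move; the robot and the scene stay as the last step left them, time stands still between calls to the robot, and variables do not carry over. Pictures are saved under pics/ and viewed, and the job is handed in when it is done.

```bash
ls; mkdir -p pics; python3 - <<'E'
from cell import observe, imaging, job
import cv2
s=observe();print(s)
for n in ["scene","top"]:
    im=imaging.snapshot(n);cv2.imwrite(f"pics/{n}0.png",im[:,:,::-1])
    print(n,imaging.camera_model(n))
E
```

```text
pics
{'time': 0.0, 'joint_positions': array([70.543154  , 21.99256033,  2.50907042, 91.64873463, -1.02597427,
       66.5323812 , -2.85871162]), 'dq': array([-0.04504072,  0.05492767, -0.03082383, -0.02756517,  0.08851591,
        0.00810028, -0.01900903]), 'joint_torque': array([ 4.44292900e-04, -4.33457565e+01,  1.02476891e+00, -2.49514604e+01,
        1.05937276e-02,  1.12776001e-02,  1.49790250e-06]), 'tool_pos': array([ 0.15542963, -0.63016928,  0.22988243]), 'orientation': array([[ 9.70882484e-01,  2.39555092e-01, -7.48175452e-04],
       [ 2.39556230e-01, -9.70879192e-01,  2.53127423e-03],
       [-1.20008347e-04, -2.63679991e-03, -9.99996516e-01]]), 'ft_force': array([ 0.61182377, -0.41238657,  0.06707281]), 'ft_torque': array([0.001351  , 0.00064419, 0.03023582]), 'gripper_width': 0.08544885869762071}
scene {'K': array([[399.01459178,   0.        , 324.43093011],
       [  0.        , 399.01459178, 197.22394877],
       [  0.        ,   0.        ,   1.        ]]), 'world_from_camera': array([[-0.64203154, -0.60654552,  0.46893287,  0.88949413],
       [ 0.76650825, -0.5206996 ,  0.37594818,  0.3640297 ],
       [ 0.01614347,  0.6008115 ,  0.7992277 ,  0.66440113],
       [ 0.        ,  0.        ,  0.        ,  1.        ]])}
top {'K': array([[439.42359635,   0.        , 324.63820907],
       [  0.        , 439.42359635, 193.56538007],
       [  0.        ,   0.        ,   1.        ]]), 'world_from_camera': array([[-0.01001267,  0.97432194, -0.22493668,  0.32173673],
       [-0.99994709, -0.00922557,  0.00455002,  0.06934149],
       [ 0.00235802,  0.22497033,  0.97436276,  0.85292875],
       [ 0.        ,  0.        ,  0.        ,  1.        ]])}
```

View pics/scene0.png

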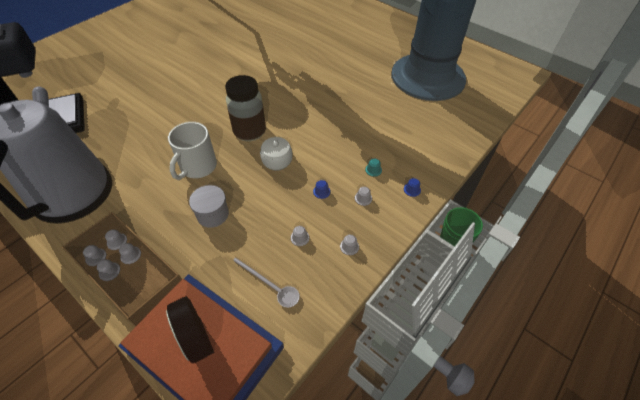

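View pics/top0.png

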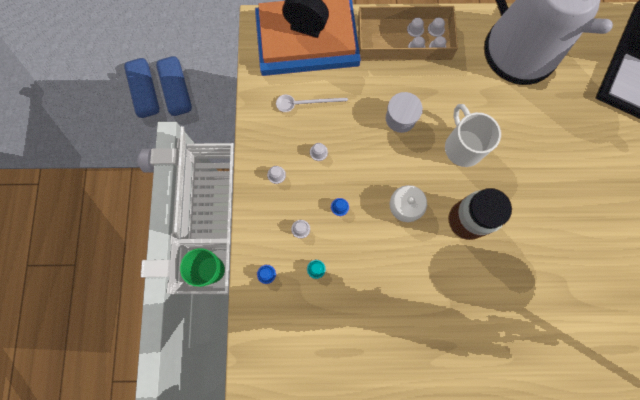

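The top view shows the silver capsules at about (318,151), (276,174) and (301,228). Blue capsules are at (340,206) and (265,273), with a teal one at (316,268). The rack is at x≈175–233, and its flap is raised at about col 180–195.

```bash
cat > h.py <<'E'
import numpy as np, cv2
from cell import imaging
def ray(n,uv,m=None):
    m=m or imaging.camera_model(n);K=m["K"];T=m["world_from_camera"]
    d=np.linalg.inv(K)@np.array([uv[0],uv[1],1.0]);d=np.array([d[0],-d[1],-d[2]])
    return T[:3,3],T[:3,:3]@d
def plane(n,uv,z,m=None):
    o,d=ray(n,uv,m);return o+d*(z-o[2])/d[2]
def proj(n,p,m=None):
    m=m or imaging.camera_model(n);T=m["world_from_camera"]
    c=T[:3,:3].T@(np.array(p)-T[:3,3]);q=m["K"]@np.array([c[0],-c[1],-c[2]]);return q[:2]/q[2]
def tri(a,b):
    (o1,d1),(o2,d2)=ray(*a),ray(*b);A=np.stack([d1,-d2],1);t=np.linalg.lstsq(A,o2-o1,rcond=None)[0]
    p,q=o1+d1*t[0],o2+d2*t[1];return (p+q)/2,np.linalg.norm(p-q)
E
python3 - <<'E'
import cv2
im=cv2.imread("pics/top0.png");c=im[115:305,140:360];cv2.imwrite("pics/topc.png",cv2.resize(c,None,fx=3,fy=3,interpolation=cv2.INTER_CUBIC)[:, :])
im=cv2.imread("pics/scene0.png");c=im[140:350,270:510];cv2.imwrite("pics/scenec.png",cv2.resize(c,None,fx=2.8,fy=2.8,interpolation=cv2.INTER_CUBIC))
E
```

```text
(no output)
```

View pics/topc.png

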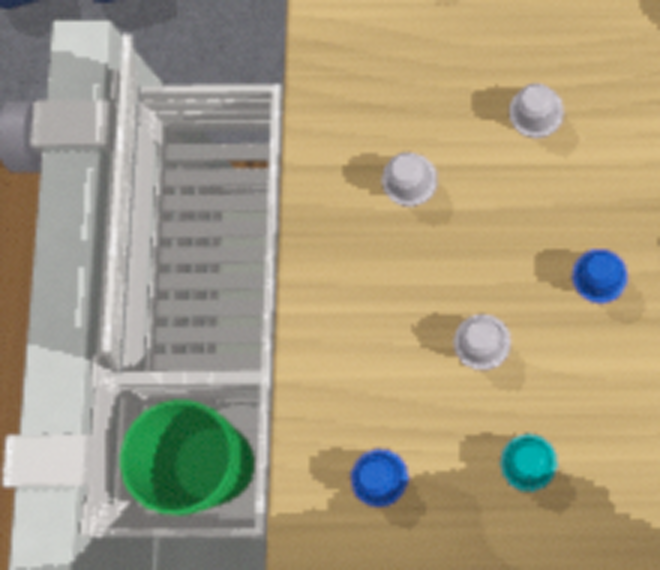

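View pics/scenec.png

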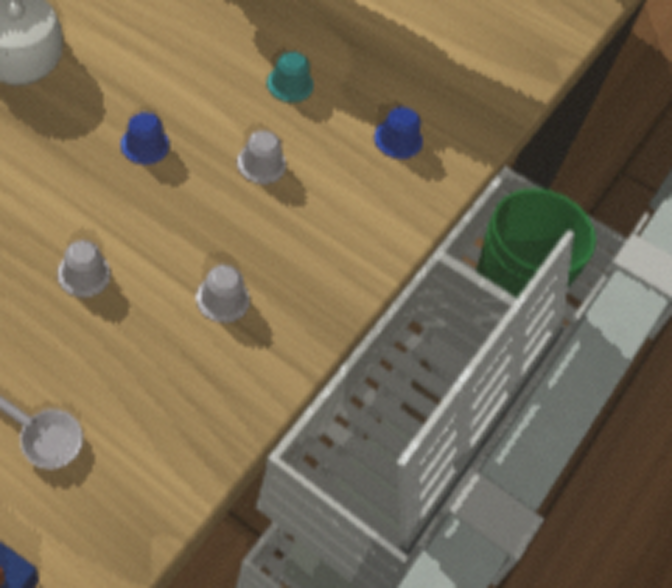

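```bash
python3 - <<'E'
from h import *
np.set_printoptions(precision=4,suppress=True)
def t(u,v):return (140+u/3-.33,115+v/3-.33)
def s(u,v):return (270+u/2.8-.3,140+v/2.8-.3)
print("caps")
for a,b in [((536,110),(83,272)),((409,178),(223,297)),((482,341),(261,162))]:
    print(plane("top",t(*a),0.001),plane("scene",s(*b),0.001))
print("blue/teal")
for a in [(600,276),(380,478),(529,463)]: print(plane("top",t(*a),0.001))
print("desk edge",[plane("top",t(*a),0) for a in [(288,10),(284,150),(276,380),(268,545)]])
print("rack rim z-4mm far end",plane("top",t(278,88),-.004),"div",plane("top",t(270,378),-.004),"near end",plane("top",t(265,530),-.004))
for a in [(275,460),(443,257),(505,172)]: print("scene rim",plane("scene",s(*a),-.004))
print("flap edge tri ends",tri(("top",t(127,38)),("scene",s(403,461))),tri(("top",t(103,352)),("scene",s(571,236))))
print("tin,pot,spoon bowl,cup",plane("top",(404,108),.052),plane("top",(409,203),.05),plane("top",(285,103),.01),plane("top",(347,100),.01),plane("top",t(185,457),.016))
print("jar",plane("top",(490,208),.132),"mug",plane("top",(475,136),.09))
E
```

```text
caps
[0.6067 0.0773 0.001 ] [0.6053 0.0767 0.001 ]
[0.5597 0.1627 0.001 ] [0.5581 0.1625 0.001 ]
[0.4491 0.1135 0.001 ] [0.4487 0.1134 0.001 ]
blue/teal
[0.4915 0.0359 0.001 ]
[0.3619 0.1782 0.001 ]
[0.3704 0.0834 0.001 ]
desk edge [array([0.6812, 0.2482, 0.    ]), array([0.5803, 0.2473, 0.    ]), array([0.4251, 0.2469, 0.    ]), array([0.3211, 0.248 , 0.    ])]
rack rim z-4mm far end [ 0.6258  0.2539 -0.004 ] div [ 0.427   0.2517 -0.004 ] near end [ 0.3304  0.2511 -0.004 ]
scene rim [ 0.6268  0.2572 -0.004 ]
scene rim [ 0.4289  0.2595 -0.004 ]
scene rim [ 0.3338  0.2558 -0.004 ]
flap edge tri ends (array([0.6229, 0.3254, 0.0969]), np.float64(0.0003331753656617511)) (array([0.4313, 0.3274, 0.0935]), np.float64(0.0015163790264171686))
tin,pot,spoon bowl,cup [ 0.6772 -0.0916  0.052 ] [ 0.4875 -0.0917  0.05  ] [0.7092 0.1454 0.01  ] [0.7147 0.0171 0.01  ] [0.3754 0.2988 0.016 ]
jar [ 0.4608 -0.2104  0.132 ] mug [ 0.6039 -0.2118  0.09  ]
```

```bash
python3 -m creep '0 0 0 -0.1477;0 0 0 -0.1477;0 0 0 -0.1477;0 0 0 -0.1477;0 0 0 -0.1477;0 0 0 -0.1477;0 0 0 -0.1477;0 0 0 -0.1477;0 0 0 -0.1477;0 0 0 0;0 0 0 0' 190 20
```

```text
time: 1.2
tool_pos: [0.1554, -0.6308, 0.2307]
orientation: [[0.003, 1.0, -0.0], [1.0, -0.003, 0.001], [0.001, -0.0, -1.0]]
ft_force: [0.3, 0.4, 0.3]
gripper_width: 0.0218
```

```bash
python3 -m creep '0.0375 0.0202 0 0;0.0375 0.0202 0 0;0.0375 0.0202 0 0;0.0375 0.0202 0 0;0.0375 0.0202 0 0;0.0375 0.0202 0 0;0.0375 0.0202 0 0;0.0375 0.0202 0 0;0.0375 0.0202 0 0;0.0375 0.0202 0 0;0.0375 0.0202 0 0;0.0375 0.0202 0 0;0.0375 0.0202 0 0;0.0375 0.0202 0 0;0.0375 0.0202 0 0;0.0375 0.0202 0 0;0.0375 0.0202 0 0;0.0375 0.0202 0 0;0.0375 0.0202 0 0;0.0375 0.0202 0 0'; python3 -m creep '0 0 0 0;0 0 0 0;0 0 0 0'
```

```text
time: 3.2
tool_pos: [0.5601, 0.1202, 0.2311]
orientation: [[0.003, 1.0, 0.0], [1.0, -0.003, -0.0], [-0.0, 0.0, -1.0]]
ft_force: [0.3, -0.1, 0.0]
gripper_width: 0.0218
time: 3.5
tool_pos: [0.5591, 0.1174, 0.2308]
orientation: [[0.002, 1.0, -0.001], [1.0, -0.002, -0.002], [-0.002, -0.001, -1.0]]
ft_force: [-0.1, -0.6, -0.1]
gripper_width: 0.0219
```

```bash
python3 -m creep '0 0 0.04 0;0 0 0.04 0;0 0 0.04 0;0 0 0.04 0;0 0 0.02 0;0 0 0 0;0 0 0 0'; python3 - <<'E'
from cell import imaging
import cv2
for n in ["scene","wrist"]:
    im=imaging.snapshot(n);cv2.imwrite(f"pics/{n}1.png",im[:,:,::-1])
E
```

```text
time: 4.2
tool_pos: [0.5596, 0.1174, 0.0517]
orientation: [[0.002, 1.0, 0.0], [1.0, -0.002, -0.001], [-0.001, 0.0, -1.0]]
ft_force: [0.6, -0.3, 0.2]
gripper_width: 0.0218
```

View pics/scene1.png

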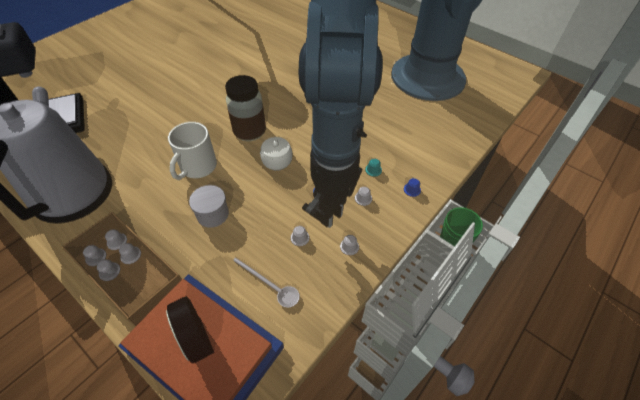

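View pics/wrist1.png

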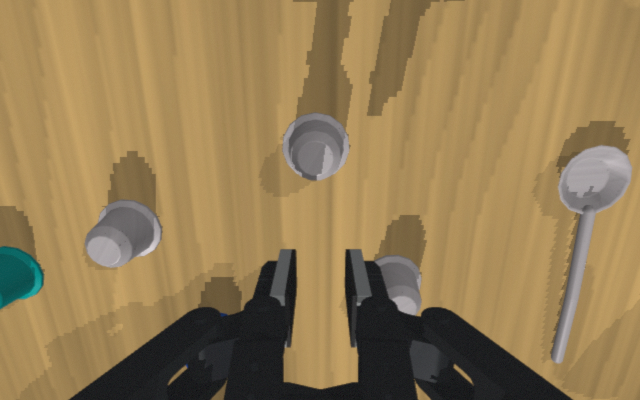

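The wrist view shows capsule 2 at (316,147), centred between the fingers (x≈320). Capsule 1 is at (400,285), just right of the right finger. I'll go forward 8 mm and then descend, which leaves clearance.

```bash
python3 -m creep '0.008 0 0 0;0 0 0.02 0;0 0 0.015 0;0 0 0.008 0;0 0 0 0;0 0 0 0'; python3 -m creep '0.008 0 0 0;0.008 0 0 0;0.008 0 0 0;0.008 0 0 0;0.008 0 0 0;0.008 0 0 0'; python3 - <<'E'
from cell import imaging
import cv2
for n in ["wrist"]:
    im=imaging.snapshot(n);cv2.imwrite(f"pics/{n}2.png",im[:,:,::-1])
E
```

```text
time: 4.9
tool_pos: [0.5595, 0.1272, 0.0084]
orientation: [[-0.0, 1.0, -0.0], [1.0, 0.0, 0.0], [0.0, -0.0, -1.0]]
ft_force: [-0.9, 0.6, 0.4]
gripper_width: 0.0219
time: 5.5
tool_pos: [0.5594, 0.1759, 0.0084]
orientation: [[-0.001, 1.0, 0.0], [1.0, 0.001, -0.0], [-0.0, 0.0, -1.0]]
ft_force: [0.6, -0.8, 0.7]
gripper_width: 0.022
```

View pics/wrist2.png

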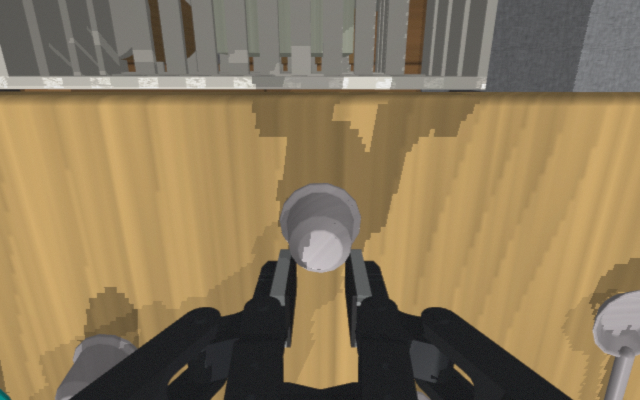

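The capsule at (320,225) is nested in the cradle and upright, with the rack rim ahead at row 85. I'll continue over the edge.

```bash
python3 -m creep '0.008 0 0 0;0.008 0 0 0;0.008 0 0 0;0.008 0 0 0;0.008 0 0 0;0.008 0 0 0;0.008 0 0 0;0.008 0 0 0;0.008 0 0 0;0.008 0 0 0;0.008 0 0 0;0.006 0 0 0;0 0 0 0;0 0 0 0'; python3 - <<'E'
from cell import imaging
import cv2
for n in ["wrist"]:
    im=imaging.snapshot(n);cv2.imwrite(f"pics/{n}3.png",im[:,:,::-1])
E
```

```text
time: 6.95
tool_pos: [0.5593, 0.269, 0.0082]
orientation: [[-0.001, 1.0, -0.0], [1.0, 0.001, -0.0], [-0.0, -0.0, -1.0]]
ft_force: [-0.2, -0.5, 0.8]
gripper_width: 0.0218
```

View pics/wrist3.png

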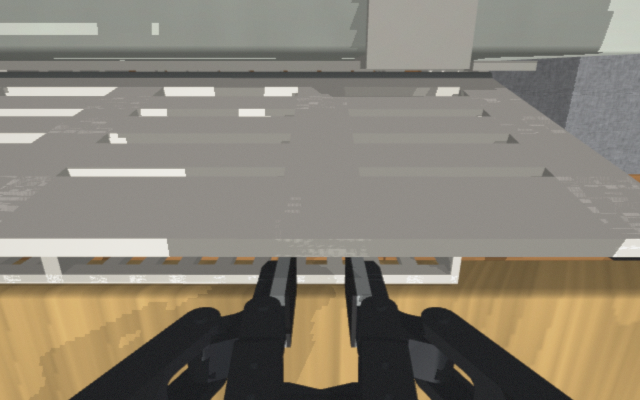

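```bash
python3 -m creep '-0.03 0 0 0;-0.03 0 -0.03 0;-0.03 0.01 -0.03 0;-0.04 0.012 -0.02 0;-0.04 0.012 0 0;-0.04 0.012 0 0;-0.026 0.001 0 0;0 0 0 0;0 0 0 0'; python3 - <<'E'
from cell import imaging
import cv2
for n in ["scene","wrist","top"]:
    im=imaging.snapshot(n);cv2.imwrite(f"pics/{n}4.png",im[:,:,::-1])
E
```

```text
time: 7.9
tool_pos: [0.6062, 0.0317, 0.0881]
orientation: [[0.003, 1.0, -0.0], [1.0, -0.003, -0.0], [-0.0, -0.0, -1.0]]
ft_force: [0.7, 0.9, -0.2]
gripper_width: 0.022
```

View pics/scene4.png

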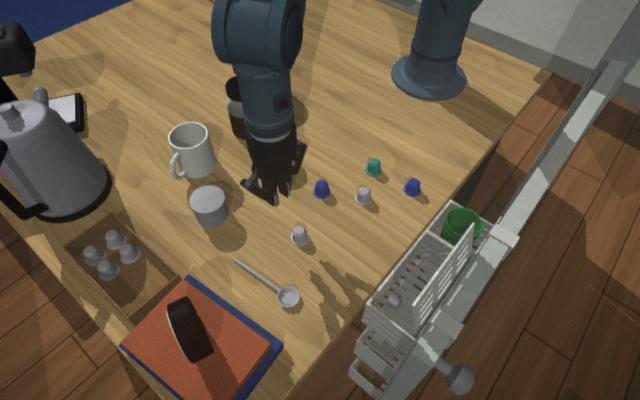

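View pics/wrist4.png

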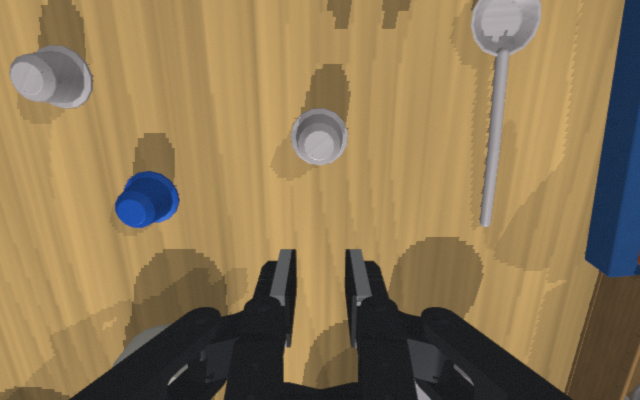

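View pics/top4.png

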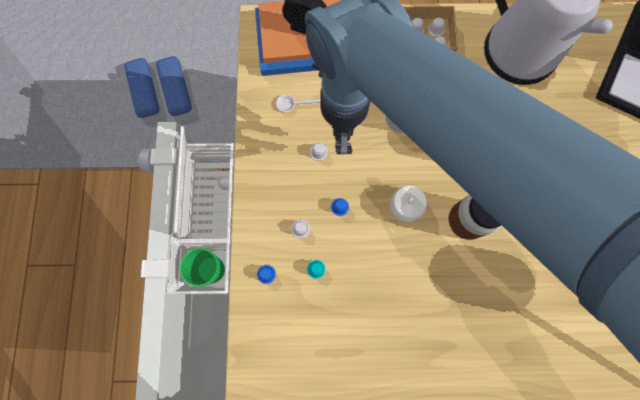

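Capsule 2 lies in the pocket (top view (224,183)). Capsule 1 at (319,137) is centred ahead of the fingers. I'll descend and push, drifting toward −x.

```bash
python3 -m creep '0 0 0.03 0;0 0 0.03 0;0 0 0.02 0;0 0 0 0;0 0 0 0;0.008 0 0 0;0.008 0 0 0;0.008 0 0 0;0.008 0 0 0;0.008 0 0 0;0.008 -0.001 0 0;0.008 -0.0022 0 0;0.008 -0.0022 0 0;0.008 -0.0022 0 0;0.008 -0.0022 0 0;0.008 -0.0022 0 0;0.008 -0.0022 0 0;0.008 -0.0022 0 0;0.008 -0.0022 0 0'; python3 - <<'E'
from cell import imaging
import cv2
for n in ["wrist"]:
    im=imaging.snapshot(n);cv2.imwrite(f"pics/{n}5.png",im[:,:,::-1])
E
```

```text
time: 9.95
tool_pos: [0.5876, 0.1457, 0.0083]
orientation: [[-0.0, 1.0, -0.0], [1.0, 0.0, -0.0], [-0.0, -0.0, -1.0]]
ft_force: [0.1, -0.5, 1.7]
gripper_width: 0.0218
```

View pics/wrist5.png

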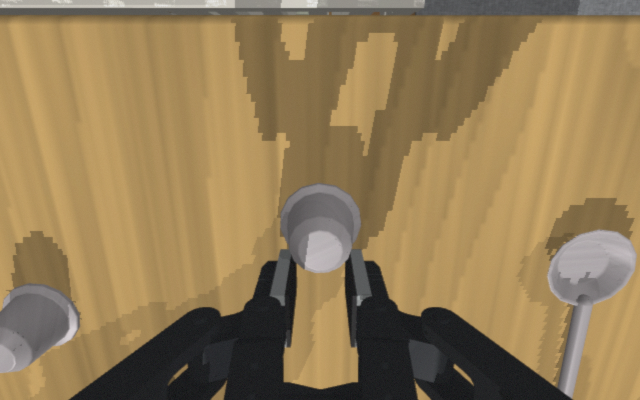

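```bash
python3 -m creep '0.008 -0.001 0 0;0.008 -0.001 0 0;0.008 0 0 0;0.008 0 0 0;0.008 0 0 0;0.008 0 0 0;0.008 0 0 0;0.008 0 0 0;0.008 0 0 0;0.008 0 0 0;0.008 0 0 0;0.008 0 0 0;0.008 0 0 0;0.008 0 0 0;0.008 0 0 0;0.004 0 0 0;0 0 0 0;0 0 0 0'; python3 -m creep '-0.03 0 0 0;-0.03 0 -0.03 0;-0.03 -0.03 -0.03 0;-0.03 -0.04 -0.02 0;-0.03 -0.04 0 0;-0.03 -0.026 0 0;-0.018 0 0 0;0 0 0 0;0 0 0 0';  python3 - <<'E'
from cell import imaging
import cv2
for n in ["wrist","scene","top"]:
    im=imaging.snapshot(n);cv2.imwrite(f"pics/{n}6.png",im[:,:,::-1])
E
```

```text
time: 11.8
tool_pos: [0.5857, 0.2688, 0.0082]
orientation: [[-0.0, 1.0, -0.0], [1.0, 0.0, -0.0], [-0.0, -0.0, -1.0]]
ft_force: [0.3, 0.1, 0.8]
gripper_width: 0.0218
time: 12.7
tool_pos: [0.4546, 0.074, 0.0862]
orientation: [[0.002, 1.0, 0.002], [1.0, -0.002, 0.0], [0.0, 0.002, -1.0]]
ft_force: [1.0, 0.5, -0.3]
gripper_width: 0.0215
```

View pics/wrist6.png

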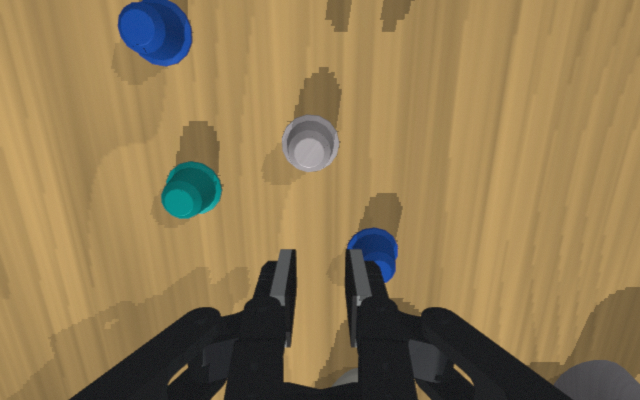

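View pics/scene6.png

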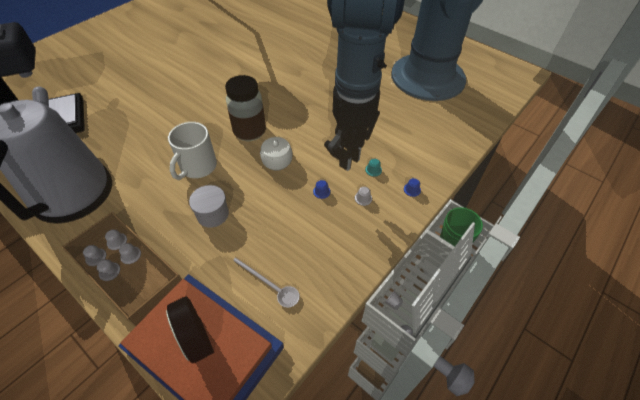

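View pics/top6.png

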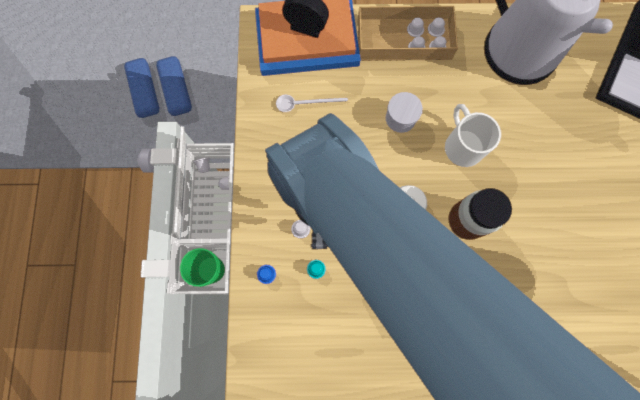

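Both capsules are in the pocket, at top (203,165) and (224,183). Capsule 3 at (311,143) in the wrist view is slightly left of centre, so I'll shift −x by 7 mm and descend.

```bash
python3 -m creep '0.002 -0.007 0 0;0 0 0 0;0 0 0.03 0;0 0 0.03 0;0 0 0.018 0;0 0 0 0;0 0 0 0;0.006 0 0 0;0.006 0 0 0;0.006 0 0 0;0.006 0 0 0;0.008 0.002 0 0;0.008 0.0025 0 0;0.008 0.0025 0 0;0.008 0.0025 0 0;0.008 0.0025 0 0'; python3 - <<'E'
from cell import imaging
import cv2
for n in ["wrist"]:
    im=imaging.snapshot(n);cv2.imwrite(f"pics/{n}7.png",im[:,:,::-1])
E
```

```text
time: 14.45
tool_pos: [0.459, 0.1411, 0.0077]
orientation: [[-0.0, 1.0, -0.0], [1.0, 0.0, 0.0], [0.0, -0.0, -1.0]]
ft_force: [-0.0, -0.8, 0.9]
gripper_width: 0.0219
```

View pics/wrist7.png

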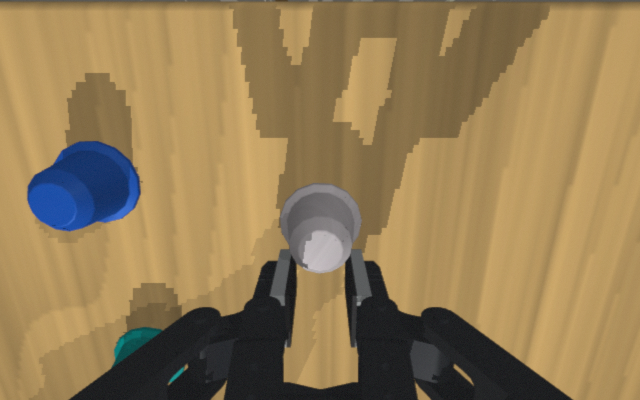

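```bash
python3 -m creep '0.008 0.0025 0 0;0.008 0.0025 0 0;0.008 0.0025 0 0;0.008 0.0025 0 0;0.008 0.0025 0 0;0.008 0.0025 0 0;0.008 0.0025 0 0;0.008 0.0025 0 0;0.008 0 0 0;0.008 0 0 0;0.008 0 0 0;0.008 0 0 0;0.008 0 0 0;0.008 0 0 0;0.008 0 0 0;0.008 0 0 0;0 0 0 0;0 0 0 0'; python3 -m creep '-0.03 0 0 0;-0.03 0 -0.03 0;-0.03 0 -0.04 0;-0.02 0 -0.04 0;0 0 -0.03 0;0 0 0 0;0 0 0 0'; python3 - <<'E'
from cell import imaging
import cv2
for n in ["wrist","scene","top"]:
    im=imaging.snapshot(n);cv2.imwrite(f"pics/{n}8.png",im[:,:,::-1])
im=cv2.imread("pics/scene8.png")[180:360,340:530];cv2.imwrite("pics/scene8c.png",cv2.resize(im,None,fx=3.2,fy=3.2,interpolation=cv2.INTER_CUBIC))
E
```

```text
time: 16.3
tool_pos: [0.4787, 0.2684, 0.0077]
orientation: [[-0.001, 1.0, -0.0], [1.0, 0.001, -0.0], [-0.0, -0.0, -1.0]]
ft_force: [0.5, -0.3, 0.1]
gripper_width: 0.0216
time: 17.0
tool_pos: [0.4793, 0.1576, 0.1483]
orientation: [[0.001, 1.0, 0.002], [1.0, -0.001, -0.001], [-0.001, 0.002, -1.0]]
ft_force: [0.2, 0.9, -0.4]
gripper_width: 0.022
```

View pics/wrist8.png

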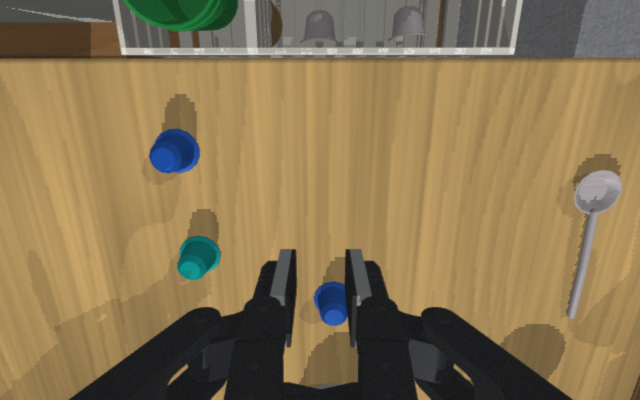

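View pics/scene8c.png

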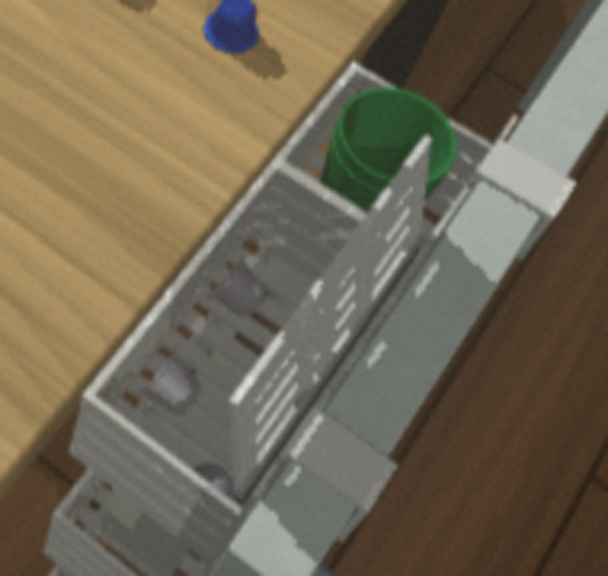

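View pics/top8.png

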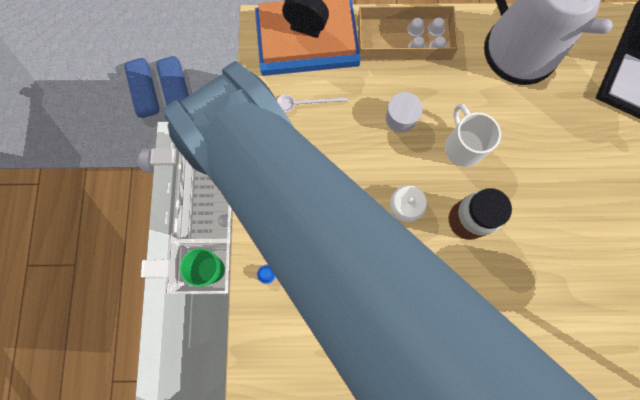

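All three capsules are inside the pocket. The scene crop shows them at (240,290), (170,390) and (215,475), and wrist view and top view agree. Next, close the fingers, go over behind the flap and fold it.

```bash
python3 -m creep '0 0 -0.022 0;0.029 0.006 0 0;0.029 0.006 0 0;0.029 0.006 0 0;0.029 0.006 0 0;0.029 0.006 0 0;0.029 0.006 0 0;0.029 0.006 0 0;0.029 0.006 0 0;0 0 0 0;0 0 0 0;0 0 0 0' 255; python3 - <<'E'
from cell import imaging
import cv2
for n in ["wrist","scene"]:
    im=imaging.snapshot(n);cv2.imwrite(f"pics/{n}9.png",im[:,:,::-1])
E
```

```text
time: 18.35
tool_pos: [0.5263, 0.3888, 0.1682]
orientation: [[-0.0, 1.0, -0.002], [1.0, 0.0, -0.003], [-0.003, -0.002, -1.0]]
ft_force: [-0.8, -0.4, 0.3]
gripper_width: 0.0003
```

View pics/scene9.png

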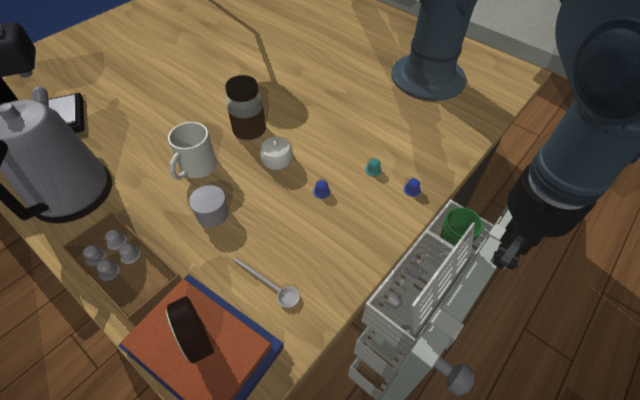

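```bash
python3 -m creep '0 0 0.03 0;0 0 0.03 0;0 0 0.03 0;0 0 0.015 0;0 0 0 0;0 0 0 0;-0.01 0 0 0;-0.01 0 0 0;-0.01 0 0 0;-0.01 0 0 0;-0.01 0 0 0;-0.01 0 0 0;-0.01 0 0 0;-0.01 0 0 0;-0.01 0 0 0;-0.01 0 0 0;-0.01 0 0 0;0 0 0 0'; python3 - <<'E'
from cell import imaging
import cv2
for n in ["scene"]:
    im=imaging.snapshot(n);cv2.imwrite(f"pics/{n}10.png",im[:,:,::-1])
E
```

```text
time: 20.25
tool_pos: [0.5272, 0.2773, 0.0643]
orientation: [[0.002, 1.0, -0.0], [1.0, -0.002, -0.003], [-0.003, -0.0, -1.0]]
ft_force: [0.7, -0.1, -0.2]
gripper_width: -0.0002
```

View pics/scene10.png

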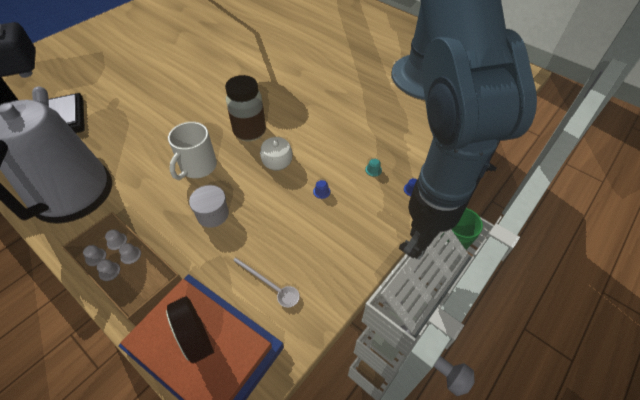

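The flap is tilted well down under the fingers. Pressing it down now.

```bash
python3 -m creep '0 0 0.01 0;0 0 0.01 0;0 0 0.01 0;0 0 0.01 0;0 0 0.008 0;0 0 0.006 0;0 0 0.004 0;0 0 0.003 0;0 0 0 0;0 0 0 0;0 0 0 0'
```

```text
time: 21.4
tool_pos: [0.5264, 0.2802, 0.006]
orientation: [[-0.0, 1.0, -0.0], [1.0, 0.0, -0.003], [-0.003, -0.0, -1.0]]
ft_force: [-4.4, -4.2, 13.7]
gripper_width: 0.0
```

The fingers press at z = 6 mm with about 14 N, which matches the flap being on its stop. Hold briefly, lift off and check.

```bash
python3 -m creep '0 0 0 0;0 0 0 0;0 0 -0.01 0;0 0 -0.03 0;0 0 -0.04 0;0 0 -0.04 0;-0.04 0 -0.03 0;-0.04 0 0 0;-0.04 0 0 0;-0.04 0 0 0;-0.04 0 0 0;-0.04 0 0 0;0 0 0 0;0 0 0 0'; python3 - <<'E'
from cell import imaging
import cv2
for n in ["wrist","scene","top"]:
    im=imaging.snapshot(n);cv2.imwrite(f"pics/{n}11.png",im[:,:,::-1])
im=cv2.imread("pics/scene11.png")[180:360,340:530];cv2.imwrite("pics/scene11c.png",cv2.resize(im,None,fx=3.2,fy=3.2,interpolation=cv2.INTER_CUBIC))
E
```

```text
time: 22.8
tool_pos: [0.5272, 0.0388, 0.1539]
orientation: [[0.003, 1.0, 0.001], [1.0, -0.003, -0.0], [-0.0, 0.001, -1.0]]
ft_force: [-0.3, 0.5, 0.2]
gripper_width: 0.0004
```

View pics/scene11c.png

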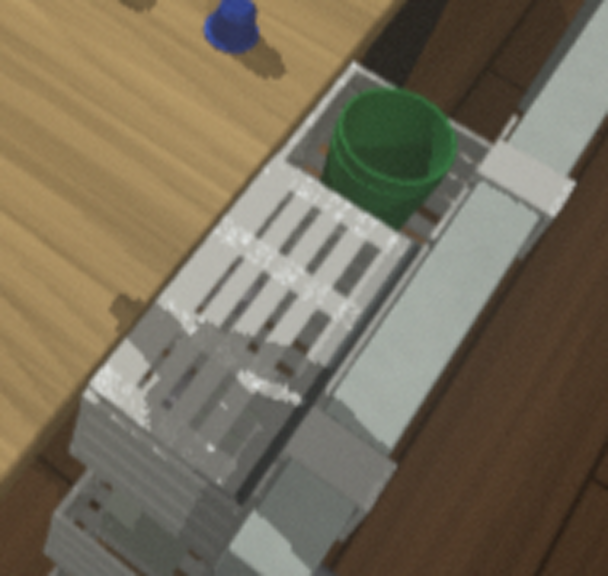

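View pics/top11.png

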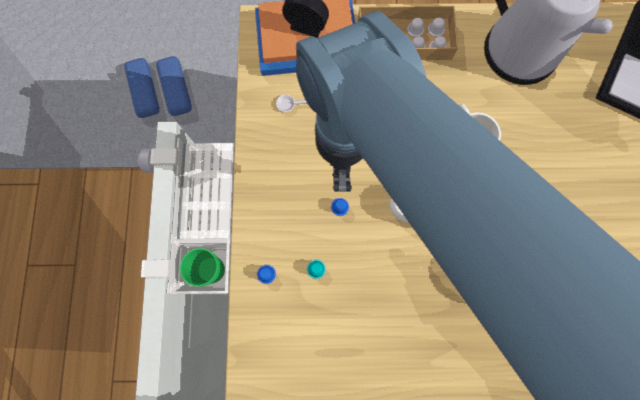

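View pics/scene11.png

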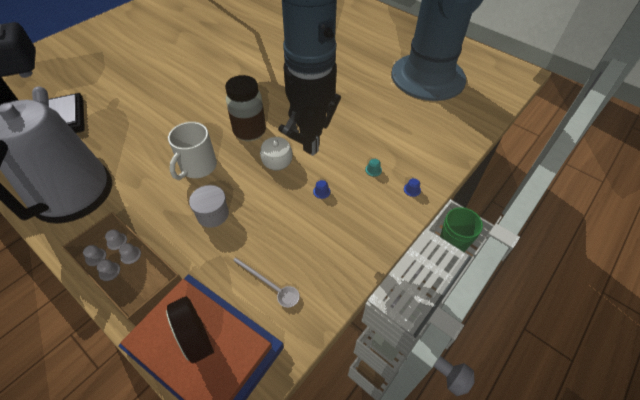

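```bash
python3 - <<'E'
from h import *
from cell import job,observe
for a in [(90,388),(287,165)]: print(plane("scene",(340+a[0]/3.2,180+a[1]/3.2),.006))
print(observe()["ft_force"]); print(job.finish_job())
E
```

```text
[0.62649994 0.25619698 0.006     ]
[0.43372625 0.26376223 0.006     ]
[-0.27077247 -0.29881209  0.09805523]
the job is handed in; nothing more can be done
None
```

I swept the three silver capsules over the desk's left edge into the flap pocket, one at a time, using the slightly open fingers as a cradle. Then I folded the flap down from behind and pressed it onto its stop. The job is handed in at about 23 s of the 64 s allowed; the hand-in reports no verdict.

**Capsules:** before I closed the flap, the scene view showed all three inside the pocket.

**Flap:** the fingertips stopped at z = 6 mm with about 14 N, which matches a level flap. After I lifted off, the pictures showed it flat over the pocket. Its front corners, projected onto that height, came out at y = 0.256 and 0.264 m. The expected value is about 0.252 m, so they agree only to 4–12 mm. I read them off an enlarged picture and did not check the angle more finely.

**Other things:** the mug, tin, jar, pot, spoon, cups and the blue and turquoise capsules look unmoved in the pictures; I didn't measure them again. After lifting off, the gripper was clear of everything, with the force reading near zero.

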